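Select the red terminal and swing the magnifier over its dial

ROBOT

A 7-joint arm with a two-finger parallel gripper is mounted at the origin on the work surface. World frame = base frame: x ahead of the robot, y to its left, z up, the work surface at z = 0. Lengths are in m, angles in rad, forces in N, time in s.
With the tool pointing down it reaches from about 0.4 to 0.85 m from the base axis. Payload 10.4 kg.
Tool frame: the origin (TCP) lies midway between the tips of the shut fingers; the grasp point (between the pads) lies 19 mm behind it; z points along the fingers, y is the line along which they close (so a half turn about z gives the same grasp; the last joint's range is limited). The gripper opens to 87 mm and grips with 3 to 60 N. Pads are 19 mm wide; open, the fingers measure 117 mm over their backs; the gripper's body (75 mm by 190 mm) begins 51 mm behind the grasp point.
Start: joints at [-1.231, 0.332, -0.065, 1.46, 0.022, 1.35, -0.088], TCP at [0.222, 0.584, 0.223] pointing down, gripper open.
Joint ranges: [-2.6, 2.6], [-0.5, 2.12], [-1.47, 1.34], [0.16, 2.42], [-1.27, 4.41], [0.06, 2.06], [-2.6, 2.6]. Speed limits (rad/s): [2.22, 2.22, 2.79, 2.79, 3.14, 3.14, 3.14].

INTERFACE

Orientations are given as a unit quaternion [x, y, z, w].
In Python, from bench import sensors, eyes, order gives the robot as it stands.
- The arm moves only by the tool arm_command, never from a script. Its argument "steps" is a list of rows, each an object with "rot": the turn, a rotation vector about the world's x, y, z in degrees, a list of three; "slide": the shift along the world's x, y, z in m, a list of three; "grip": the opening, from 0 (shut) to 1 (fully open). A call has exactly 8 rows; each row shifts and turns the commanded pose from where the row before left it; what a row does not reach is not made up. A row lasts 1/8 s, in which the tool goes at most 62.5 mm and 10.7 degrees, less where a joint would pass 70% of its speed; a pose out of reach is approached as far as the arm can. A call with a gripper value outside its range is refused whole. The fingers move at their own pace and stop on an object; "newtons" is the grip in N (left out, the last holds). Time passes only in rows, so rows that do not move let the fingers close, or fill a call up. It gives the time, the measured TCP pose, the force, the opening and the grip force at its end, in the units of the state.
- sensors.read_state(): the state, without advancing time (a new reading comes with each control period).
- eyes.camera(name): name is "scene" or "top" or "wrist"; returns a dict with "pixels" (384x512x3 uint8, red, green, blue), "intrinsics" (3x3 intrinsics, pixels), "pose" (4x4, takes a point from camera to world coordinates). Camera axes: x right, y down, z forward; pixel columns grow to the right and rows downward; lengths in m; the calibration is good to about 2 mm. A picture is of the moment at which its call begins. There is no depth.
- order.close_job(): hands the job in; it is judged then, once.
Trained networks look in a picture, given as the dict that the camera call returned (one of the last four; its "shot" number tells which), for a name from the list of things; names that differ only in an ending like _2 or _b are one class to them, and where a whole thing is asked for, a point or a joint stands for the part that bears it (a point fixed in the world has none). Each returns a list of dicts, best first, with "conf" (0 to 1); they miss things now and then, are a little off and sometimes report something else, mostly with a low value. They report only what shows in the picture. A call takes as long as a camera call. They do not tell look-alikes from the thing itself.
- eyes.look_for(name, picture): "bbox" ([left, top, right, bottom] in pixels, round what is visible of it).
The state is a dict: "time": time; "joint_positions": joint angles; "joint_vel": joint speeds; "joint_torque": joint torques, N m; "ee_pos": TCP position; "eef_rot": TCP orientation; "ft_force": force on the tool from outside, world axes, zero at the start; "torque": the same for the moment, N m; "width": finger opening in m; "grip_force": force on a finger pad.
Only numpy, scipy, OpenCV 4.12 (cv2) and the standard library are available. Lean on these libraries where they do the work, as an engineer would, in place of code of your own. Each camera call takes 0.05 s, during which the arm holds its last target. There are 200 camera calls.

TASK

With a fingertip, push the pointer arm on the cream terminal block round until it points at the brass screw with the red washer. Then push the magnifier's arm round until its lens stands centred over the white-faced dial, keeping the gripper off the lens itself. Push only, gripping neither arm; leave the magnifier's stand where it is and the loose things on the bench undisturbed.

Things in the scene. Friction and masses are not known exactly. Their poses are not given: they have to be found in the camera images.
- block: Cream enamel terminal block, fixed to the bench, 160 x 180 mm, its flat top 35 mm above the bench. Origin: on the pointer's upright pivot axis, at bench level; the block reaches 115 mm to its own +x, 45 mm to -x and 90 mm to each side (y). Its z is up. The three washered screws lie flat on its top, 90 mm from the pivot axis, about 0.8 rad apart, in an order that varies.
- pointer (a joint): Angle of the pointer arm about the upright pivot on the block (rad): 0 points along the block's +x, grows anticlockwise seen from above, stops at -1.25 and 1.25. Stiff hinge (about 0.07 N m friction): it stays where it is left.
- pointer_aim (a point): The spot the pointer aims at: on the arm's centreline, 90 mm from the pivot axis, beyond the arm's tip, 59 mm above the bench. The arm is a flat-sided level bar, dark with a white tip, 12 mm wide (8 mm at the white tip), 14 mm tall, from 52 to 66 mm above the bench, reaching from a black hub of 16 mm radius (top 70 mm above the bench) to 74 mm from the axis.
- pointer_left: The half of the pointer arm on its left (anticlockwise) side, fixed to the other half: 6 mm wide. Origin on the pivot axis at bench level; x along the arm, z up.
- pointer_right: The half of the pointer arm on its right (clockwise) side, likewise.
- red_screw: Fixed brass screw with a 24 mm wide head on a red washer 36 mm across. Origin: centre of the washer's underside, 35 mm above the bench; the head's top is 8 mm higher.
- yellow_screw: The same with a yellow washer.
- blue_screw: The same with a blue washer.
- stand: Chrome magnifier stand, loose on the bench, about 0.9 kg: round foot 110 mm across, post 22 mm across. Origin: centre of its underside, on the upright hinge axis of the magnifier's arm.
- swing (a joint): Angle of the magnifier's arm about the post (rad): 0 along the stand's +x, grows anticlockwise seen from above, stops at -1.15 and 1.15. Stiff hinge (about 0.06 N m friction): it stays where it is left, and turns before the stand slips.
- lens: The magnifier's round lens in a chrome rim, 83 mm across, level. Origin: its centre, 150 mm from the hinge axis and 109 mm above the bench. The arm carrying it is a flat-sided level bar 10 mm wide, 12 mm tall, from 103 to 115 mm above the bench, running from the hub on the post (14 mm radius, top 121 mm above the bench) to the rim, which begins 109 mm from the axis.
- swing_left: The half of the magnifier's arm on its left (anticlockwise) side, 5 mm wide, fixed to the other half. Origin on the hinge axis at bench level; x along the arm, z up.
- swing_right: The half of the magnifier's arm on its right (clockwise) side, likewise.
- white_dial: Fixed round grey gauge with a white face, 66 mm across, 28 mm high. Origin: centre of its underside. It lies within 10 mm of the lens's circle, on one side of the stand or the other.
- black_dial: The same with a black face: not the one to be read.
- punch: Loose tarnished steel seal punch standing upright, foot 36 mm across, 70 mm tall. Origin: centre of its foot.
- spare_a: Loose spare brass screw standing on its head, 24 mm across, 26 mm tall. Origin: centre of its underside.
- spare_b: A second such screw.
- jar: Loose closed jar, 60 mm across, 80 mm tall. Origin: centre of its underside.
- driver: Loose screwdriver with an orange handle, lying along its x axis on the bench.
There are look-alikes about, which are no part of the job. Several things have the shape of the block; the one meant has the colours described above. There is more than one size of the stand; the job needs the larger.

How it is judged:
On the way, in this order (a step that is already met when the one before it is completed fails the run):
1. the pointer points at the red-washered screw (horizontal distance between pointer_aim and red_screw below 0.012 m and velocity of joint pointer between -0.05 and 0.05 rad/s), for 0.2 s.
2. the lens stands over the white-faced dial (horizontal distance between lens and white_dial below 0.018 m and velocity of joint swing between -0.05 and 0.05 rad/s), for 0.2 s.
At the end, for the whole second after the job is handed in: The pointer aims within 12 mm of the red-washered screw's centre (on its head), the lens centre is within 18 mm of the white dial's centre seen from above, both arms are at rest, and the stand is upright within 15 mm of where it started (all of step 1 and all of step 2 and distance of stand from where it was at the start of the episode below 0.015 m and angle between stand's own z axis and vertical below 0.05 rad); the robot touches nothing.
It fails at once if the magnifier's stand is shoved or lifted more than 15 mm (distance of stand from where it was at the start of the episode above 0.015 m).
It fails at once if the gripper or arm presses on the lens (contact force between any of the fingers, the arm and lens above 0.5 N).
It fails at once if the pointer arm or the magnifier's arm is gripped from both sides ((contact force between the fingers and pointer_left above 0.5 N and contact force between the fingers and pointer_right above 0.5 N) or (contact force between the fingers and swing_left above 0.5 N and contact force between the fingers and swing_right above 0.5 N)).
It fails at once if the punch, a spare screw, the jar or the screwdriver is lifted or moved more than 20 mm (distance of any of punch, spare_a, spare_b, jar, driver from where it was at the start of the episode above 0.02 m).
It also fails if it takes over 58 s, if anything falls off the work surface, if the arm or the gripper's body presses on something with over 40 N, if the wrist force passes 120 N, or if a joint passes its speed limit or range.

## Working session

There is one attempt and no reset: what is moved stays moved. The work goes in short steps, Python scripts to look and compute and a tool call to move; the robot and the scene stay as the last step left them, time stands still between calls to the robot, and variables do not carry over. Pictures are saved under pics/ and viewed, at most 10 in all, crops included, and the job is handed in when it is done.

Besides the shell and the picture viewer there is one more tool, called as name([rows], argument=value, ...), one row to a line, values as JSON. arm_command: Moves the arm, as the interface text tells. Its arguments: {"type":"object","properties":{"steps":{"type":"array","items":{"type":"object","properties":{"rot":{"type":"array","items":{"type":"number"}},"slide":{"type":"array","items":{"type":"number"}},"grip":{"type":"number"}}}},"newtons":{"type":"number"}},"required":["steps"]}

```bash
mkdir -p pics
cat > h.py <<'E'
import numpy as np, cv2
from bench import sensors, eyes, order
def save(d,n): cv2.imwrite(n,cv2.cvtColor(d["pixels"],cv2.COLOR_RGB2BGR))
def ray(d,u,v,z):
    K=np.array(d["intrinsics"]);T=np.array(d["pose"])
    r=T[:3,:3]@np.linalg.solve(K,[u,v,1.]);o=T[:3,3]
    return o+r*(z-o[2])/r[2]
def proj(d,p):
    K=np.array(d["intrinsics"]);T=np.array(d["pose"])
    c=K@(T[:3,:3].T@(np.array(p)-T[:3,3]));return c[:2]/c[2]
E
python3 - <<'E'
from h import *
Z=dict(block=.035,pointer=.06,red_screw=.039,yellow_screw=.039,blue_screw=.039,stand=.01,lens=.109,white_dial=.028,black_dial=.028,punch=.035,spare_a=.013,jar=.04,driver=.015)
for n in("top","scene"):
    d=eyes.camera(n);save(d,f"pics/{n}1.png");print(n,np.array(d["pose"]).round(2).tolist())
    if n=="top":D=d
for k,z in Z.items():
    for r in eyes.look_for(k,D)[:4]:
        b=r["bbox"];print(k,round(r["conf"],2),np.round(b).tolist(),ray(D,(b[0]+b[2])/2,(b[1]+b[3])/2,z)[:2].round(3))
print(sensors.read_state())
E
```

```text
top [[-0.02, -0.99, 0.13, 0.28], [-1.0, 0.02, -0.01, 0.04], [0.01, -0.13, -0.99, 1.35], [0.0, 0.0, 0.0, 1.0]]
scene [[-0.15, 0.76, -0.63, 1.18], [0.99, 0.12, -0.1, 0.13], [-0.0, -0.64, -0.77, 0.98], [0.0, 0.0, 0.0, 1.0]]
block 0.81 [152.0, 206.0, 215.0, 271.0] [0.297 0.274]
block 0.74 [162.0, 133.0, 221.0, 188.0] [0.562 0.248]
pointer 0.61 [175.0, 228.0, 196.0, 251.0] [0.294 0.263]
pointer 0.45 [179.0, 148.0, 196.0, 174.0] [0.556 0.257]
yellow_screw 0.52 [184.0, 138.0, 192.0, 150.0] [0.621 0.259]
yellow_screw 0.41 [202.0, 141.0, 210.0, 149.0] [0.616 0.197]
blue_screw 0.63 [167.0, 149.0, 176.0, 160.0] [0.586 0.317]
stand 0.78 [342.0, 231.0, 379.0, 290.0] [ 0.212 -0.327]
stand 0.63 [331.0, 119.0, 370.0, 203.0] [ 0.558 -0.308]
lens 0.62 [344.0, 122.0, 374.0, 145.0] [ 0.629 -0.315]
lens 0.59 [359.0, 230.0, 378.0, 250.0] [ 0.279 -0.328]
white_dial 0.53 [316.0, 135.0, 339.0, 155.0] [ 0.613 -0.226]
black_dial 0.79 [371.0, 148.0, 392.0, 166.0] [ 0.565 -0.414]
punch 0.39 [370.0, 146.0, 393.0, 167.0] [ 0.566 -0.411]
jar 0.75 [362.0, 197.0, 385.0, 216.0] [ 0.393 -0.372]
driver 0.72 [181.0, 148.
[... 189 characters left out ...]
059399,  0.33217352, -0.06468168,  1.46011267,  0.02154371,
        1.3499199 , -0.08850264]), 'joint_vel': array([ 3.85818603e-04,  4.67133609e-04, -2.63919631e-04, -5.21316459e-05,
        2.09156540e-03, -1.42853018e-03, -6.54784810e-04]), 'joint_torque': array([ 1.99196137e-05, -6.22968364e+01,  2.44932604e-02, -3.90077233e+01,
       -6.10302296e-02,  3.18411144e-02,  6.66201890e-05]), 'ee_pos': array([0.22178878, 0.58433326, 0.22258594]), 'eef_rot': array([ 1.80422083e-01,  9.83589279e-01,  4.31612281e-05, -2.55172085e-05]), 'ft_force': array([0.48265283, 0.55248913, 0.06086284]), 'torque': array([-0.02285712, -0.00155298,  0.01307501]), 'grip_force': 0.0, 'width': 0.08694105219008871}
```

View pics/top1.png

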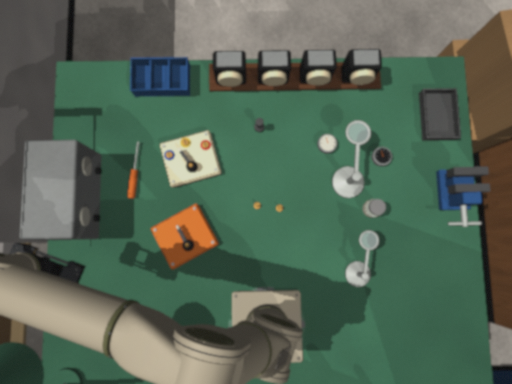

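View pics/scene1.png

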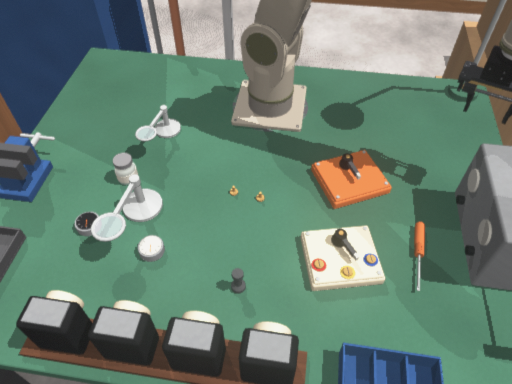

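Cream block near (190,158) px in top view, red washer at (205,145), pointer aimed between blue and yellow; the large magnifier at (348,182) with lens (358,132), white dial at (327,143) to its left. Now measure more finely.

```bash
cat >> h.py <<'E'
def rect(d,c,half,z,s=2000.):
    # top-down rectified view of plane z about c; col=(c_y+half-y)*s, row=(c_x+half-x)*s
    P=[(c[0]+a*half,c[1]+b*half,z) for a,b in((1,1),(1,-1),(-1,-1),(-1,1))]
    n=2*half*s
    H=cv2.getPerspectiveTransform(np.float32([proj(d,p) for p in P]),np.float32([[0,0],[n,0],[n,n],[0,n]]))
    return cv2.warpPerspective(d["pixels"],H,(int(n),int(n)),flags=cv2.INTER_CUBIC)
def w(c,half,u,v,s=2000.): return np.array([c[0]+half-v/s,c[1]+half-u/s])
E
python3 - <<'E'
from h import *
c1=(.56,.25);c2=(.58,-.31);h=.14
D={n:eyes.camera(n) for n in("top","scene")}
tiles=[]
for n,d in D.items():
    im=rect(d,c1,h,.039)
    hsv=cv2.cvtColor(im,cv2.COLOR_RGB2HSV);H,S,V=[hsv[...,i].astype(int) for i in range(3)]
    cream=((V>140)&(S<70)).astype(np.uint8)
    cnt=max(cv2.findContours(cream,cv2.RETR_EXTERNAL,2)[0],key=cv2.contourArea)
    r=cv2.minAreaRect(cnt);print(n,"block",w(c1,h,*r[0]).round(4),np.array(r[1])/2000,r[2],[w(c1,h,*p).round(3).tolist() for p in cv2.boxPoints(r)])
    m=np.zeros_like(cream);cv2.fillPoly(m,[cv2.boxPoints(r).astype(int)],1)
    for k,q in dict(red=((H<8)|(H>172))&(S>120)&(V>90),blue=(H>105)&(H<140)&(S>60)&(V>60),yel=(H>22)&(H<32)&(S>120)&(V>120)).items():
        q=(q&(m>0)).astype(np.uint8)
        nn,_,st,ce=cv2.connectedComponentsWithStats(q)
        if nn>1:
            i=1+np.argmax(st[1:,4]);print(k,st[i],w(c1,h,st[i][0]+st[i][2]/2,st[i][1]+st[i][3]/2).round(4))
    b=rect(d,c1,h,.059);l=rect(d,c2,h,.109)
    f=cv2.resize(np.hstack([b,l]),(800,400));tiles.append(f[:, :])
im=cv2.resize(np.vstack(tiles),(600,600)) if 0 else np.vstack([cv2.resize(t,(600,300)) for t in tiles])
cv2.imwrite("pics/rect.png",cv2.cvtColor(im,cv2.COLOR_RGB2BGR))
for n,d in D.items():
  for k,z in dict(white_dial=.028,lens=.109,stand=.01).items():
    for r in eyes.look_for(k,d)[:3]:
        b=r["bbox"];print(n,k,round(r["conf"],2),np.round(b).tolist(),ray(d,(b[0]+b[2])/2,(b[1]+b[3])/2,z)[:2].round(3))
E
```

```text
top block [0.5714 0.2554] [0.16052382 0.17833476] 75.0685806274414 [[0.6259999871253967, 0.3619999885559082], [0.671999990940094, 0.1899999976158142], [0.5170000195503235, 0.14900000393390656], [0.47099998593330383, 0.32100000977516174]]
red [357 142  60  54 681] [0.6155 0.1965]
blue [125 247  31  16 174] [0.5725 0.3198]
yel [211 140  59  35 428] [0.6213 0.2698]
scene block [0.5805 0.2563] [0.18647404 0.18436534] 74.4563217163086 [[0.6460000276565552, 0.3700000047683716], [0.6949999928474426, 0.19200000166893005], [0.5149999856948853, 0.14300000667572021], [0.4659999907016754, 0.3199999928474426]]
red [ 343  129   69   66 1518] [0.619  0.2013]
blue [  93  195   69   67 1464] [0.5858 0.3263]
yel [206 112  65  61 972] [0.6288 0.2708]
top white_dial 0.63 [317.0, 133.0, 336.0, 155.0] [ 0.616 -0.223]
top white_dial 0.43 [127.0, 151.0, 138.0, 200.0] [0.515 0.451]
top white_dial 0.21 [162.0, 135.0, 221.0, 190.0] [0.559 0.248]
top lens 0.74 [345.0, 122.0, 371.0, 145.0] [ 0.63  -0.312]
top lens 0.7 [360.0, 231.0, 380.0, 247.0] [ 0.283 -0.332]
top lens 0.38 [166.0, 151.0, 174.0, 158.0] [0.568 0.307]
top stand 0.95 [333.0, 118.0, 372.0, 202.0] [ 0.561 -0.317]
top stand 0.61 [340.0, 230.0, 380.0, 288.0] [ 0.216 -0.326]
scene white_dial 0.95 [140.0, 235.0, 168.0, 258.0] [ 0.625 -0.211]
scene lens 0.87 [90.0, 212.0, 124.0, 241.0] [ 0.635 -0.311]
scene lens 0.72 [135.0, 128.0, 155.0, 142.0] [ 0.314 -0.32 ]
scene lens 0.28 [140.0, 236.0, 165.0, 261.0] [ 0.678 -0.185]
scene stand 0.95 [92.0, 175.0, 165.0, 245.0] [ 0.51  -0.322]
scene stand 0.78 [136.0, 103.0, 179.0, 142.0] [ 0.155 -0.348]
```

View pics/rect.png

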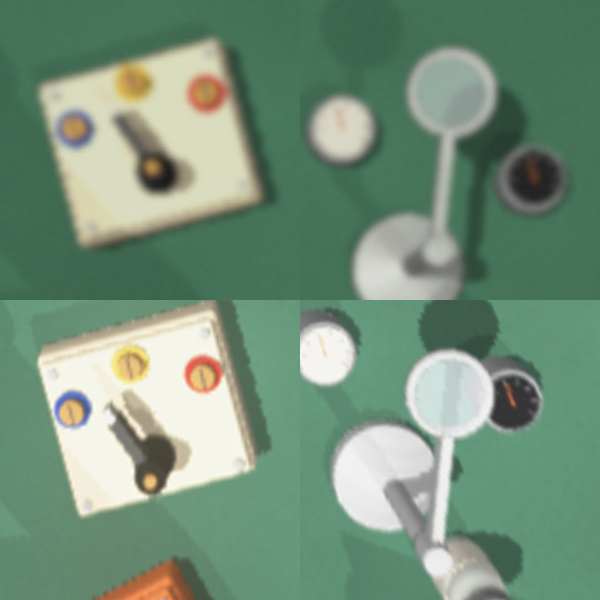

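Block pivot about (0.538, 0.246), red screw at world bearing about -30.5°, and the pointer now at about +32°, so it must be pushed clockwise. The white dial lies to the left of the lens.

arm_command([
  {"slide": [0.01,-0.05,0],"rot": [0,0,-1.2],"grip": 0},
  {"slide": [0.01,-0.05,0],"rot": [0,0,-1.2],"grip": 0},
  {"slide": [0.01,-0.05,0],"rot": [0,0,-1.2],"grip": 0},
  {"slide": [0.05,-0.02,0],"rot": [0,0,-1.2],"grip": 0},
  {"slide": [0.05,-0.02,0],"rot": [0,0,-1.2],"grip": 0},
  {"slide": [0.05,-0.02,0],"rot": [0,0,-1.2],"grip": 0},
  {"slide": [0.05,-0.02,0],"rot": [0,0,-1.2],"grip": 0},
  {"slide": [0.05,-0.02,0],"rot": [0,0,-1.2],"grip": 0},
])

```text
time: 2.15
ee_pos: [0.5033, 0.3337, 0.2228]
eef_rot: [0.262, 0.965, 0.0, 0.0]
ft_force: [-0.9, 1.6, 0.3]
width: 0.0149
grip_force: 0.0
```

arm_command([
  {"slide": [0.019,-0.009,-0.02],"grip": 0},
  {"slide": [0.019,-0.009,-0.02],"grip": 0},
  {"slide": [0.019,-0.008,-0.02],"grip": 0},
  {"slide": [0,0,-0.03],"grip": 0},
  {"slide": [0,0,-0.01],"grip": 0},
  {"grip": 0},
  {"grip": 0},
  {"grip": 0},
])

```text
schema error: expected keys rot, slide, grip
```

Run:
```python
from h import *
d=eyes.camera("wrist");a=d["pixels"]
s=eyes.camera("scene");b=rect(s,(.56,.25),.096,.059)
cv2.imwrite("pics/w1.png",cv2.cvtColor(np.hstack([a[:,:400],b]),cv2.COLOR_RGB2BGR)); print(sensors.read_state()["ee_pos"],a.shape,b.shape)
```

```text
[0.50694798 0.32959655 0.22221532] (384, 512, 3) (384, 384, 3)
```

View pics/w1.png

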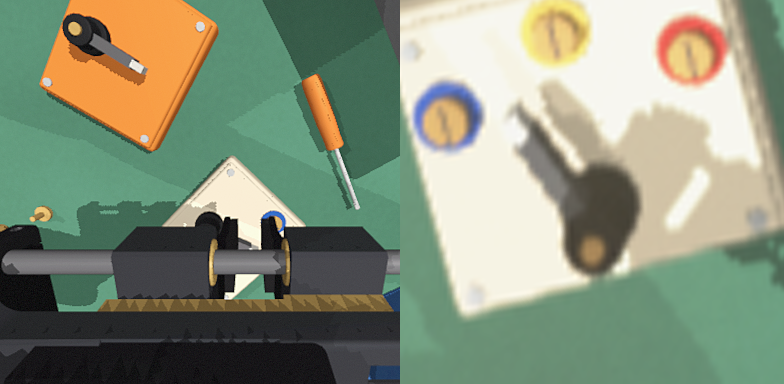

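The call was refused (all keys are needed). The picture shows the pointer tip at about (517,125) px in the crop, i.e. pointing at about +36°, with the fingers closing; the plan stands.

arm_command([
  {"slide": [0.019,-0.009,-0.02],"rot": [0,0,0],"grip": 0},
  {"slide": [0.019,-0.008,-0.03],"rot": [0,0,0],"grip": 0},
  {"slide": [0.015,-0.005,-0.03],"rot": [0,0,0],"grip": 0},
  {"slide": [0,0,-0.04],"rot": [0,0,0],"grip": 0},
  {"slide": [0,0,-0.03],"rot": [0,0,0],"grip": 0},
  {"slide": [0,0,-0.02],"rot": [0,0,0],"grip": 0},
  {"slide": [0,0,0],"rot": [0,0,0],"grip": 0},
  {"slide": [0,0,0],"rot": [0,0,0],"grip": 0},
])

```text
time: 3.25
ee_pos: [0.5555, 0.3128, 0.054]
eef_rot: [0.262, 0.965, 0.001, 0.001]
ft_force: [-0.3, 0.1, -0.4]
width: 0.0009
grip_force: 0.0
```

arm_command([
  {"slide": [0.012,-0.014,0],"rot": [0,0,0],"grip": 0},
  {"slide": [0.006,-0.005,0],"rot": [0,0,0],"grip": 0},
  {"slide": [0.006,-0.005,0],"rot": [0,0,0],"grip": 0},
  {"slide": [0.005,-0.006,0],"rot": [0,0,0],"grip": 0},
  {"slide": [0.005,-0.006,0],"rot": [0,0,0],"grip": 0},
  {"slide": [0.003,-0.007,0],"rot": [0,0,0],"grip": 0},
  {"slide": [0.003,-0.007,0],"rot": [0,0,0],"grip": 0},
  {"slide": [0.001,-0.007,0],"rot": [0,0,0],"grip": 0},
])

```text
time: 4.25
ee_pos: [0.596, 0.2548, 0.0526]
eef_rot: [0.262, 0.965, 0.0, 0.0]
ft_force: [-1.2, 1.1, -0.1]
width: 0.0006
grip_force: 0.7
```

arm_command([
  {"slide": [0.001,-0.004,0],"rot": [0,0,0],"grip": 0},
  {"slide": [0,-0.004,0],"rot": [0,0,0],"grip": 0},
  {"slide": [0,-0.004,0],"rot": [0,0,0],"grip": 0},
  {"slide": [0,-0.002,0],"rot": [0,0,0],"grip": 0},
  {"slide": [0,0,0],"rot": [0,0,0],"grip": 0},
  {"slide": [0,0,0],"rot": [0,0,0],"grip": 0},
  {"slide": [0,0,0],"rot": [0,0,0],"grip": 0},
  {"slide": [0,0,0],"rot": [0,0,0],"grip": 0},
])

```text
time: 5.25
ee_pos: [0.5968, 0.2413, 0.0525]
eef_rot: [0.262, 0.965, -0.0, -0.0]
ft_force: [-0.9, 0.7, 0.1]
width: 0.0005
grip_force: 0.0
```

Run:
```python
from h import *
s=eyes.camera("scene");t=eyes.camera("wrist")
b=rect(s,(.58,.23),.096,.059)
st=sensors.read_state();print(st["ee_pos"],st["ft_force"])
cv2.imwrite("pics/p2.png",cv2.cvtColor(np.hstack([b,t["pixels"][:,60:460]]),cv2.COLOR_RGB2BGR))
```

```text
[0.59680881 0.24132506 0.05256838] [-0.21028171 -0.03167755 -0.00263227]
```

View pics/p2.png

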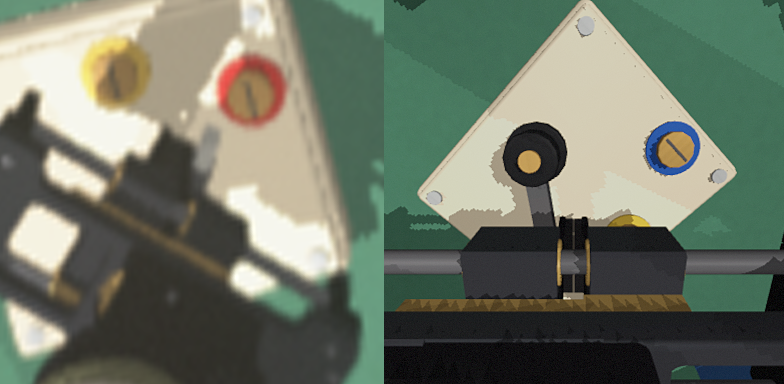

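The view shows the pointer held left of red: tip at (213,130), red screw at (250,90), about 8° short. I measure the arm edges in the wrist view.

Run:
```python
from h import *
t=eyes.camera("wrist");s=eyes.camera("scene")
c=(.56,.235);h=.06
im=rect(t,c,h,.066,5000.)
cv2.imwrite("pics/p3.png",cv2.cvtColor(np.hstack([cv2.resize(im,(390,390)),cv2.resize(rect(s,(.605,.215),.05,.062,4000.),(390,390))]),cv2.COLOR_RGB2BGR))
for u,v in((224,190),(231,227),(203,190),(211,228)):print(ray(t,u,v,.066)[:2].round(4))
print("hub",ray(t,205,161,.072)[:2].round(4))
```

```text
[0.5607 0.2458]
[0.5828 0.237 ]
[0.5545 0.2352]
[0.5772 0.2262]
hub [0.5403 0.247 ]
```

View pics/p3.png

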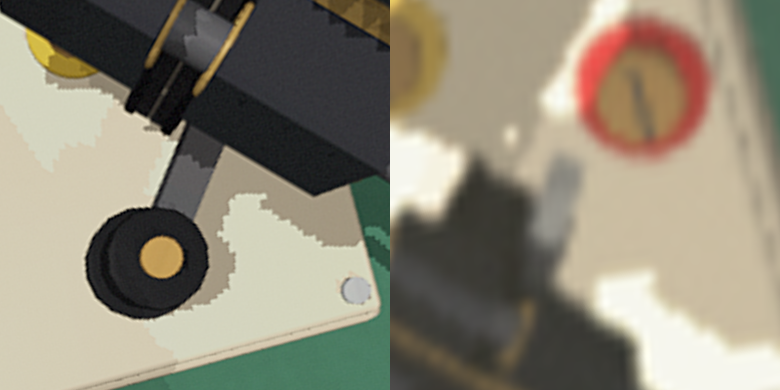

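Arm measured at -21.6°, target about -30.5°; finish the push.

arm_command([
  {"slide": [-0.001,-0.003,0],"rot": [0,0,0],"grip": 0},
  {"slide": [-0.001,-0.003,0],"rot": [0,0,0],"grip": 0},
  {"slide": [-0.001,-0.003,0],"rot": [0,0,0],"grip": 0},
  {"slide": [0,-0.001,0],"rot": [0,0,0],"grip": 0},
  {"slide": [0,0,0],"rot": [0,0,0],"grip": 0},
  {"slide": [0,0,0],"rot": [0,0,0],"grip": 0},
  {"slide": [0,0,0],"rot": [0,0,0],"grip": 0},
  {"slide": [0,0,0],"rot": [0,0,0],"grip": 0},
])

```text
time: 6.45
ee_pos: [0.5939, 0.2312, 0.0525]
eef_rot: [0.262, 0.965, -0.0, 0.0]
ft_force: [0.8, -0.1, 0.3]
width: 0.0006
grip_force: 0.1
```

arm_command([
  {"slide": [0.005,0.009,0],"rot": [0,0,0],"grip": 0},
  {"slide": [0.007,0.012,0.01],"rot": [0,0,0],"grip": 0},
  {"slide": [0,0,0.05],"rot": [0,0,0],"grip": 0},
  {"slide": [-0.02,-0.04,0.05],"rot": [0,0,0],"grip": 0},
  {"slide": [-0.02,-0.055,0.02],"rot": [0,0,0],"grip": 0},
  {"slide": [-0.01,-0.06,0],"rot": [0,0,0],"grip": 0},
  {"slide": [0,-0.06,0],"rot": [0,0,0],"grip": 0},
  {"slide": [0,0,0],"rot": [0,0,0],"grip": 0},
])

```text
time: 7.45
ee_pos: [0.5575, 0.0347, 0.1799]
eef_rot: [0.266, 0.964, -0.0, 0.001]
ft_force: [0.1, 0.1, -0.6]
width: 0.0003
grip_force: 0.0
```

Run:
```python
from h import *
s=eyes.camera("scene");t=eyes.camera("top")
b=[cv2.resize(rect(d,(.58,.23),.08,.059,4000.),(390,390)) for d in(s,t)]
cv2.imwrite("pics/p4.png",cv2.cvtColor(np.hstack(b),cv2.COLOR_RGB2BGR))
cs=(.62,.2)
for d in(s,t):
    im=rect(d,cs,.04,.037);hsv=cv2.cvtColor(im,cv2.COLOR_RGB2HSV).astype(int)
    q=((hsv[...,0]<8)|(hsv[...,0]>172))&(hsv[...,1]>110)&(hsv[...,2]>70)
    v,u=np.nonzero(q);print("red",w(cs,.04,(u.min()+u.max())/2,(v.min()+v.max())/2).round(4),(np.ptp(u)/2,np.ptp(v)/2))
```

```text
red [0.6178 0.2015] (np.float64(35.0), np.float64(34.5))
red [0.6158 0.192 ] (np.float64(22.0), np.float64(27.5))
```

View pics/p4.png

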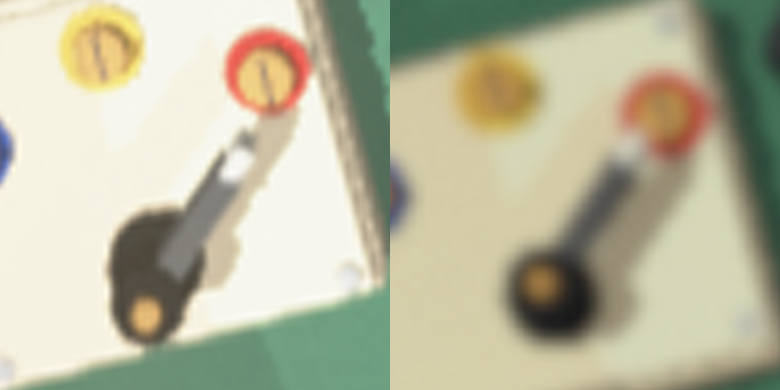

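Pointer lines up with the red screw (pivot→tip and pivot→screw bearings agree within about 2°, 12 mm is 7.6°). Next the magnifier: hinge about (0.487,-0.2945), arm at -6.5°, white dial at (0.622,-0.225), target +27°.

arm_command([
  {"slide": [0,-0.047,0],"rot": [0,0,-4],"grip": 0},
  {"slide": [0,-0.047,0],"rot": [0,0,-4],"grip": 0},
  {"slide": [0,-0.047,0],"rot": [0,0,-4],"grip": 0},
  {"slide": [0,-0.047,0],"rot": [0,0,-4],"grip": 0},
  {"slide": [0,-0.047,0],"rot": [0,0,-4],"grip": 0},
  {"slide": [0,-0.047,0],"rot": [0,0,-4],"grip": 0},
  {"slide": [-0.003,-0.047,0],"rot": [0,0,-4],"grip": 0},
  {"slide": [-0.003,-0.043,0],"rot": [0,0,-4],"grip": 0},
])

```text
time: 8.55
ee_pos: [0.5526, -0.3315, 0.1788]
eef_rot: [0.518, 0.856, 0.0, -0.0]
ft_force: [0.8, -0.1, 0.0]
width: 0.0004
grip_force: 0.0
```

Run:
```python
from h import *
t=eyes.camera("wrist")
st=sensors.read_state();print(st["ee_pos"],st["eef_rot"],st["joint_positions"].round(2))
save(t,"pics/w5.png")
```

```text
[ 0.5500064  -0.33785357  0.17877405] [ 5.21648621e-01  8.53158769e-01 -1.65134656e-03  3.22978875e-04] [ 0.03  0.45  0.61  1.49 -0.26  1.28  1.14]
```

View pics/w5.png

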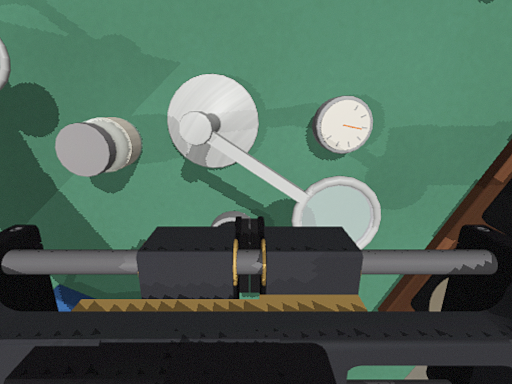

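The wrist view shows the hub at (197,126), lens at (338,215), white dial face at (345,124), fingers clear beside the arm. Compute refined values and descend.

Run:
```python
from h import *
t=eyes.camera("wrist")
for n,u,v,z in(("hub",197,126,.121),("dial",345,123,.028),("lens",338,215,.109)):print(n,ray(t,u,v,z).round(4))
```

```text
hub [ 0.4824 -0.2984  0.121 ]
dial [ 0.6177 -0.2312  0.028 ]
lens [ 0.6308 -0.3142  0.109 ]
```

arm_command([
  {"slide": [0,0,-0.02],"rot": [0,0,0],"grip": 0},
  {"slide": [0,0,-0.02],"rot": [0,0,0],"grip": 0},
  {"slide": [0,0,-0.02],"rot": [0,0,0],"grip": 0},
  {"slide": [0,0,-0.015],"rot": [0,0,0],"grip": 0},
  {"slide": [0,0,-0.005],"rot": [0,0,0],"grip": 0},
  {"slide": [0,0,0],"rot": [0,0,0],"grip": 0},
  {"slide": [0,0,0],"rot": [0,0,0],"grip": 0},
  {"slide": [0,0,0],"rot": [0,0,0],"grip": 0},
])

```text
time: 9.65
ee_pos: [0.5515, -0.3322, 0.0998]
eef_rot: [0.518, 0.855, 0.0, 0.001]
ft_force: [0.2, 0.2, -0.9]
width: 0.0007
grip_force: 0.0
```

arm_command([
  {"slide": [0.001,0.006,0],"rot": [0,0,0],"grip": 0},
  {"slide": [0.001,0.006,0],"rot": [0,0,0],"grip": 0},
  {"slide": [0.001,0.006,0],"rot": [0,0,0],"grip": 0},
  {"slide": [0.001,0.006,0],"rot": [0,0,0],"grip": 0},
  {"slide": [0,0.006,0],"rot": [0,0,0],"grip": 0},
  {"slide": [0,0.006,0],"rot": [0,0,0],"grip": 0},
  {"slide": [0,0.005,0],"rot": [0,0,0],"grip": 0},
  {"slide": [0,0.003,0],"rot": [0,0,0],"grip": 0},
])

```text
time: 10.65
ee_pos: [0.5552, -0.2875, 0.0992]
eef_rot: [0.518, 0.855, 0.0, 0.0]
ft_force: [0.3, -1.0, 0.1]
width: 0.0005
grip_force: 0.4
```

Run:
```python
from h import *
t=eyes.camera("wrist");s=eyes.camera("scene")
st=sensors.read_state();print(st["ee_pos"],st["ft_force"])
cv2.imwrite("pics/w6.png",cv2.cvtColor(np.hstack([t["pixels"][:,100:484],rect(s,(.58,-.28),.096,.109)]),cv2.COLOR_RGB2BGR))
for r in eyes.look_for("lens",s)[:2]:
    b=r["bbox"];print(r["conf"],b,ray(s,(b[0]+b[2])/2,(b[1]+b[3])/2,.109))
print("dial at",proj(s,(.62,-.229,.028)))
```

```text
[ 0.55534597 -0.28738541  0.09917811] [0.95004052 0.03093396 0.05417129]
0.73 [136.0, 128.2, 156.9, 140.0] [ 0.31019806 -0.31650738  0.109     ]
dial at [148.11263829 244.16776223]
```

View pics/w6.png

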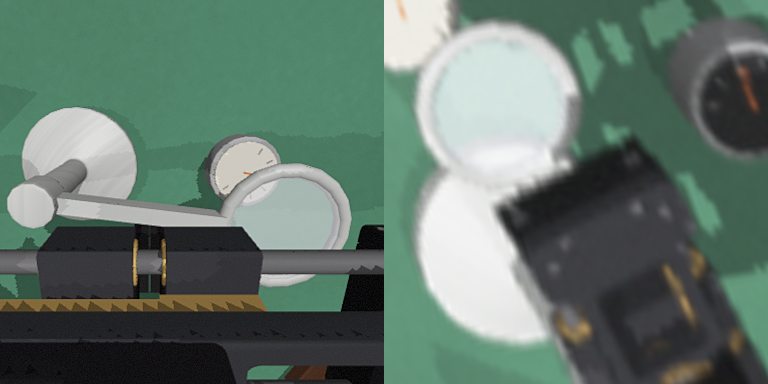

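Lens is at about (0.625,-0.2405), arm about 22°, roughly 5° (12 mm) short of the dial. Push 6 mm more, then back off.

arm_command([
  {"slide": [0,0.002,0],"rot": [0,0,0],"grip": 0},
  {"slide": [0,0.002,0],"rot": [0,0,0],"grip": 0},
  {"slide": [-0.001,0.002,0],"rot": [0,0,0],"grip": 0},
  {"slide": [0,0,0],"rot": [0,0,0],"grip": 0},
  {"slide": [0,0,0],"rot": [0,0,0],"grip": 0},
  {"slide": [0,0,0],"rot": [0,0,0],"grip": 0},
  {"slide": [0,-0.008,0],"rot": [0,0,0],"grip": 0},
  {"slide": [0,-0.02,0],"rot": [0,0,0],"grip": 0},
])

```text
time: 11.8
ee_pos: [0.5545, -0.3102, 0.0992]
eef_rot: [0.517, 0.856, 0.0, 0.0]
ft_force: [-0.5, -0.4, 0.8]
width: 0.0009
grip_force: 0.0
```

arm_command([
  {"slide": [0,0,0.04],"rot": [0,0,0],"grip": 0},
  {"slide": [0,0,0.05],"rot": [0,0,0],"grip": 0},
  {"slide": [-0.03,0.05,0.02],"rot": [0,0,0],"grip": 0},
  {"slide": [-0.03,0.05,0],"rot": [0,0,0],"grip": 0},
  {"slide": [-0.03,0.06,0],"rot": [0,0,0],"grip": 0},
  {"slide": [0,0.06,0],"rot": [0,0,0],"grip": 0},
  {"slide": [0,0.06,0],"rot": [0,0,0],"grip": 0},
  {"slide": [0,0,0],"rot": [0,0,0],"grip": 0},
])

```text
time: 12.8
ee_pos: [0.4666, -0.0307, 0.2094]
eef_rot: [0.515, 0.857, 0.001, -0.0]
ft_force: [-0.0, -0.6, -0.0]
width: 0.0003
grip_force: 0.0
```

Run:
```python
from h import *
s=eyes.camera("scene");t=eyes.camera("top");c=(.58,-.26)
cv2.imwrite("pics/f7.png",cv2.cvtColor(np.hstack([rect(d,c,.096,.109) for d in(s,t)]),cv2.COLOR_RGB2BGR))
for d in(s,t):
    print("expect dial-centred lens px",((np.array([c[1]+.096,c[0]+.096])-ray(d,*proj(d,(.620,-.228,.109)),.109)[[1,0]])*2000).round())
    for k,z in(("lens",.109),("stand",.01)):
        for r in eyes.look_for(k,d)[:2]:
            b=r["bbox"];print(k,round(r["conf"],2),np.round(b),ray(d,(b[0]+b[2])/2,(b[1]+b[3])/2,z)[:2].round(4))
st=sensors.read_state();print(st["ee_pos"],st["ft_force"])
```

```text
expect dial-centred lens px [128. 112.]
lens 0.88 [124. 214. 159. 244.] [ 0.6282 -0.2276]
lens 0.78 [133. 126. 157. 144.] [ 0.3132 -0.3196]
stand 0.82 [138. 106. 180. 141.] [ 0.1572 -0.3438]
stand 0.69 [123. 173. 162. 245.] [ 0.5025 -0.2868]
expect dial-centred lens px [128. 112.]
lens 0.85 [321. 125. 347. 148.] [ 0.6198 -0.2322]
lens 0.73 [358. 230. 379. 250.] [ 0.2795 -0.3277]
stand 0.83 [321. 123. 363. 201.] [ 0.5547 -0.2777]
stand 0.66 [343. 231. 380. 290.] [ 0.2123 -0.3293]
[ 0.46632927 -0.03572883  0.20918498] [ 0.08079262  0.2703187  -0.77001258]
```

View pics/f7.png

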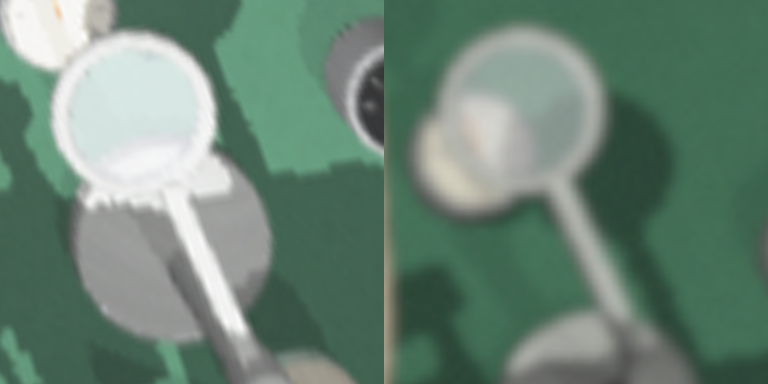

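Both views put the lens centre at about (0.6205,-0.2325) and the dial at about (0.619,-0.227). That is roughly 6 mm off, well inside 18 mm, and the stand has not moved, so I hand in.

```bash
python3 -c "
from h import *
print(order.close_job())"
```

```text
the job is handed in; nothing more can be done
None
```

The job is handed in, but no verdict came back: by the camera measurements the pointer aims at the red-washered screw to within about 2° (about 3 mm), and the lens sits about 6 mm from the white dial's centre.

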